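# Slide a tray of squash onto the narrow tilting packing deck and tilt it for the packer

## Robot

A 7-joint arm with a two-finger parallel gripper is mounted at the origin on the work surface. World frame = base frame: x ahead of the robot, y to its left, z up, the work surface at z = 0. Lengths are in m, angles in rad, forces in N, time in s.
With the tool pointing down it reaches from about 0.4 to 0.85 m from the base axis. Payload 10.4 kg.
Tool frame: the origin (TCP) lies between the finger pads; the fingertips stand ahead of it and the grasp point (between the pads) lies 3 mm ahead of it (r.tips_ahead is the z of the fingertips in the tool frame, in m); z points along the fingers, y is the line along which they close (so a half turn about z gives the same grasp; the last joint's range is limited). The gripper opens to 87 mm and grips with 3 to 60 N. Pads are 19 mm wide; open, the fingers measure 117 mm over their backs; the gripper's body (75 mm by 190 mm) begins 51 mm behind the grasp point.
Start: joints at [-1.35, 0.332, -0.065, 1.46, 0.022, 1.35, -0.088], TCP at [0.151, 0.607, 0.245] pointing down, gripper open.
Joint ranges: [-2.6, 2.6], [-0.5, 2.12], [-1.47, 1.34], [0.16, 2.42], [-1.27, 4.41], [0.06, 2.06], [-2.6, 2.6]. Speed limits (rad/s): [2.22, 2.22, 2.79, 2.79, 3.14, 3.14, 3.14].

## Interface

Orientations are given as a unit quaternion [x, y, z, w].
In Python, from bench import telemetry, camera, get_calibration, r gives the robot as it stands.
- The arm moves only by the tool drive_tool, never from a script. Its argument "series" is one flat list of numbers, 7 for each row, row after row: the turn, a rotation vector about the tool's x, y, z in units of 5 degrees (1.0 is 5 degrees), then the shift along the tool's x, y, z in units of 40 mm (1.0 is 40 mm), then the opening, from -1 (shut) to 1 (fully open). A call has 1 to 10 rows; each row is the pose to reach, as a shift and turn from the pose commanded when the call began, along the tool's axes at that moment; what a row does not reach only later rows make up. A row lasts 1/12 s, in which the tool goes at most 41.7 mm and 7.16 degrees, less where a joint would pass 70% of its speed; a pose out of reach is approached as far as the arm can. A call with a gripper value outside its range is refused whole. The fingers move at their own pace and stop on an object; "grip_force" is the grip in N (left out, the last holds). Time passes only in rows, so rows that repeat a pose let the fingers close. It gives the time, the measured TCP pose, the force, the opening and the grip force at its end, in the units of the state.
- telemetry.read_state(): the state, without advancing time (a new reading comes with each control period).
- camera(name): name is "scene" or "top" or "wrist"; returns the picture (480x640x3 uint8, red, green, blue); there is no depth.
- get_calibration(name): a dict with "fovy" (degrees; the focal length in pixels is half the picture's height over the tangent of half this angle, whatever the lens; pixels are square), "cx", "cy" (the principal point, pixels), "dist" ([k1, k2, p1, p2, k3] as OpenCV has them; the pictures are not rectified), "xyz" and "rotation" of the camera in the world. Camera axes: x right, y up, looking along -z (the intrinsics and any distortion apply to the point x, -y, -z); pixel columns grow to the right and rows downward; lengths in m; the calibration is good to about 2 mm. A picture is of the moment at which its call begins: read the wrist's pose just before it. get_calibration takes no time and is no camera call; for the wrist camera it gives the pose at the moment of the call.
- r.close_job(): hands the job in; it is judged then, once.
The state is a dict: "time": time; "joint_positions": joint angles; "joint_vel": joint speeds; "joint_torque": joint torques, N m; "ee_pos": TCP position; "eef_rot": TCP orientation; "ft_force": force on the tool from outside, world axes, zero at the start; "torque": the same for the moment, N m; "width": finger opening in m; "grip_force": force on a finger pad.
Only numpy, scipy, OpenCV 4.12 (cv2) and the standard library are available. Lean on these libraries where they do the work, as an engineer would, in place of code of your own. Each camera call takes 0.05 s, during which the arm holds its last target. There are 200 camera calls.

## Task

Without lifting it, push the yellow tray of squash off its side shelf and across onto the level, narrow metal deck in the middle of the stand, so that it sits square behind the front lip and overhangs the deck evenly at its two ends. Then raise the deck by its black handle to a slope of 20 degrees, and leave it standing there by itself with the tray on it and the squash still inside. Leave the carton, brush and bowl where they are.

Things in the scene. Friction and masses are not known exactly. Their poses are not given: they have to be found in the camera images.
- deck_top (a point): Centre of the tray's place on the top of the aluminium deck, 100 mm above the table when level. Deck 100 mm wide (y -50 to +50 mm from here), narrower than the tray's length. Axes tilt with the deck: x from the robot side to the handle, y along the hinge, z normal. Front lip, 18 mm high, inner face at x = -76 mm; the handle begins at x = +82 mm.
- stand: The fixed stand; place and heading vary. Origin on the table under the hinge, 86 mm before deck_top; axes as the level deck. It carries two plywood side shelves, one either side of the deck, tops 102 mm above the table (2 mm above the level deck), each reaching from 95 to 325 mm sideways (y) of the deck's middle, 190 mm deep in x. So a 45 mm open gap separates shelf and deck.
- deck_hinge (a point): Point on the deck's hinge axis, under the front lip, 86 mm before (-x) and 16 mm below deck_top. The axis runs along y. Axes as deck_top.
- deck_handle (a point): Centre of the deck's handle, a black upright plastic paddle 60 mm long (x), 14 mm thick (y), 42 mm high, at the rear end of the deck; 112 mm beyond and 10 mm above deck_top, 198 mm beyond the hinge. It can be pinched from above across its thickness and may pivot between the fingers. Below it is open space down to the table. Axes as deck_top.
- deck (a joint): Tilt of the deck: 0 = level (its lower stop, where it starts), grows to 0.9 rad as the handle end rises; 20 degrees = 0.349 rad. Stiff friction hinge (about 1.4 N m), stays where it is left, also under the loaded tray; lifting at the handle takes about 8 to 14 N.
- tray_center (a point): Centre of the yellow open tray, half-way up. Outside 110 mm (its x) by 160 mm (its y) by 60 mm high, walls 4 mm, about 0.3 kg, holding two loose squash. It starts on one of the two side shelves, near the shelf's middle, its long side roughly along the deck's y. Pushed slowly on an end wall it slides flat across the gap.
- squash1_center (a point): Centre of the thick end of a yellow crookneck squash in the tray, 100 mm long, 42 mm thick, about 0.1 kg; loose.
- squash2_center (a point): The same for the second squash in the tray.
- carton_center (a point): Centre of a cardboard carton 100 x 100 x 65 mm on the other side shelf: a bystander.
- brush: Wooden scrubbing block brush, 150 x 45 x 45 mm, on the table: a bystander. Origin at its underside.
- bowl: Steel bowl, 120 mm across and 50 mm high, on the table: a bystander. Origin at its underside.
Mind the look-alikes: they are no part of the job. What is meant by the part that bears tray_center is not pink or purple, and is the larger of those in its own colour.

How it is judged:
By the outcome, as a careful person would: the job done as asked, in the order asked, and still so for the second after the job is handed in, with the robot touching nothing.
It also fails if it takes over 64 s, if anything falls off the work surface, if the arm or the gripper's body presses on something with over 40 N, if the wrist force passes 120 N, or if a joint passes its speed limit or range.

## Working session

There is one attempt and no reset: what is moved stays moved. The work goes in short steps, Python scripts to look and compute and a tool call to move; the robot and the scene stay as the last step left them, time stands still between calls to the robot, and variables do not carry over. Pictures are saved under pics/ and viewed, at most 10 in all, crops included, and the job is handed in when it is done.

Besides the shell and the picture viewer there is one more tool, called as name(argument=value, ...) on one line, values as JSON. drive_tool: Moves the arm, as the interface text tells. Its arguments: {"type":"object","properties":{"series":{"type":"array"},"grip_force":{"type":"number"}},"required":["series"]}

```bash
mkdir -p pics
python3 - <<'E'
from bench import telemetry,camera,get_calibration,r
import cv2
s=telemetry.read_state();print(s,r.tips_ahead)
for n in("scene","top"):
    print(n,get_calibration(n)); cv2.imwrite(f"pics/{n}0.png",camera(n)[:,:,::-1])
E
```

```text
{'time': 0.0, 'joint_positions': array([-1.34963625,  0.33289158, -0.06468152,  1.4609526 ,  0.02158947,
        1.34988744, -0.08848587]), 'joint_vel': array([-0.00076474,  0.00167328,  0.0011782 ,  0.00035906, -0.00091298,
        0.0009486 , -0.00157075]), 'joint_torque': array([-5.87926770e-04, -6.23270273e+01,  2.41406041e-02, -3.89882934e+01,
       -6.14330708e-02,  3.99467431e-02,  1.37323691e-04]), 'ee_pos': array([0.15077115, 0.60617283, 0.24373617]), 'eef_rot': array([ 1.21570757e-01,  9.92582505e-01, -7.19785057e-04, -5.67561338e-05]), 'ft_force': array([0.52064655, 0.17763245, 0.25465215]), 'torque': array([-0.00935217,  0.02892941,  0.07113113]), 'grip_force': 0.0, 'width': 0.08702014700845741} 0.022
scene {'fovy': 55.976975598116766, 'cx': 323.5326951584254, 'cy': 237.54171554091437, 'dist': array([-0.11413587,  0.        ,  0.        ,  0.        ,  0.        ]), 'xyz': array([ 1.24468124, -0.41481435,  0.8467008 ]), 'rotation': array([0.35959517, 0.19398727, 0.41327619, 0.81379546])}
top {'fovy': 44.157597483042075, 'cx': 331.4734278970468, 'cy': 249.07446622039285, 'dist': array([-0.09407241,  0.        ,  0.        ,  0.        ,  0.        ]), 'xyz': array([0.40503756, 0.07484517, 1.40529364]), 'rotation': array([-0.0344788 ,  0.0362192 ,  0.70679511, -0.70564868])}
```

View pics/scene0.png

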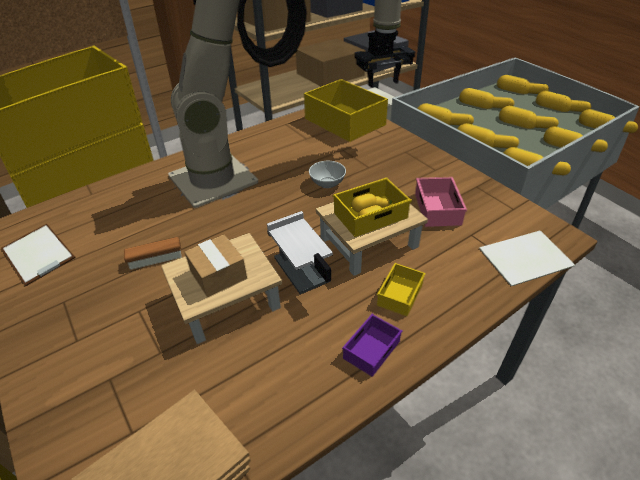

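View pics/top0.png

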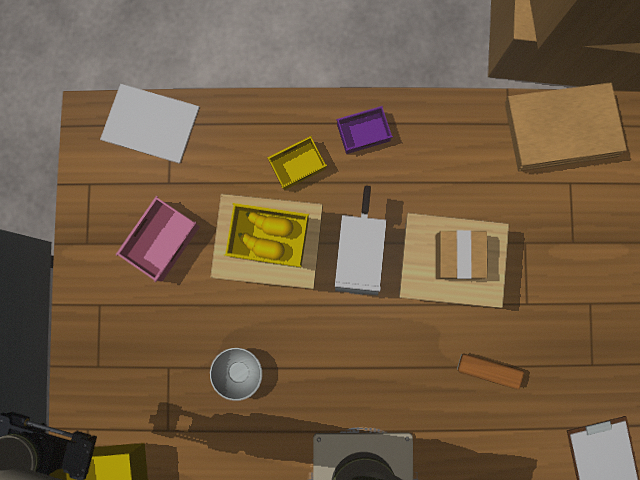

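The tray with two squash is on the left (+y) shelf, around pixel (268,236) in the top view. The deck is around (361,253), its handle at (366,200), and the carton is on the right shelf. I'll enlarge the middle.

```bash
cat > h.py <<'E'
import numpy as np,cv2
from bench import telemetry,camera,get_calibration,r
from scipy.spatial.transform import Rotation as R
def K(c):
    f=240/np.tan(np.radians(c["fovy"]/2)); return np.array([[f,0,c["cx"]],[0,f,c["cy"]],[0,0,1.]])
def ray(c,px):
    u=cv2.undistortPoints(np.array(px,float).reshape(-1,1,2),K(c),np.array(c["dist"]))[:,0]
    return R.from_quat(c["rotation"]).apply(np.c_[u[:,0],-u[:,1],-np.ones(len(u))])
def atz(c,px,z):
    d=ray(c,px); return c["xyz"]+d*((z-c["xyz"][2])/d[:,2])[:,None]
def proj(c,P):
    p=R.from_quat(c["rotation"]).inv().apply(np.array(P,float).reshape(-1,3)-c["xyz"])*[1,-1,-1]
    return cv2.projectPoints(p,np.zeros(3),np.zeros(3),K(c),np.array(c["dist"]))[0][:,0]
E
python3 - <<'E'
import cv2
im=cv2.imread("pics/top0.png")[180:310,205:525]
cv2.imwrite("pics/c1.png",cv2.resize(im,None,fx=2.5,fy=2.5,interpolation=cv2.INTER_CUBIC))
E
```

```text
(no output)
```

View pics/c1.png

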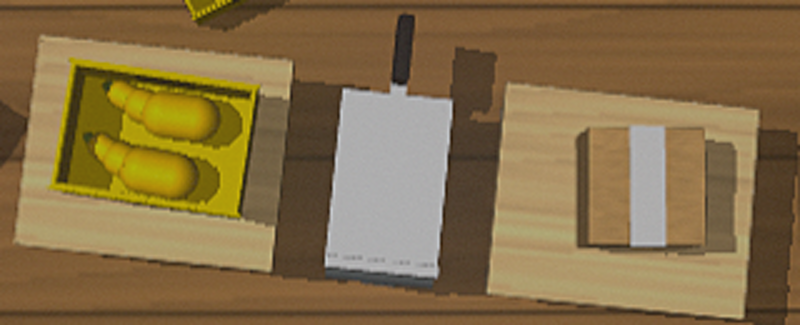

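The crop shows left shelf corners at (40,36),(293,61),(272,271),(15,243) and right shelf corners at (507,84),(759,109),(744,318),(488,293). The tray rim corners are (72,60),(258,86),(240,216),(52,187), the deck's rear corners are (342,88),(453,99), and the handle's top runs from (406,14) to (400,84). I'll fit poses from these.

```bash
cat >> h.py <<'E'
def fitrect(P,M,extra=False):
    # planar rigid fit: model M -> world P
    mc,pc=M.mean(0),P.mean(0); A,B=M-mc,P-pc
    a=np.arctan2((A[:,0]*B[:,1]-A[:,1]*B[:,0]).sum(),(A*B).sum())
    Rm=np.array([[np.cos(a),-np.sin(a)],[np.sin(a),np.cos(a)]]); t=pc-Rm@mc
    return a,t,(P-t)@Rm-M
E
python3 - <<'E'
from h import *
c=get_calibration("top")
f=lambda L:[(205+(x+.5)/2.5-.5,180+(y+.5)/2.5-.5) for x,y in L]
L=atz(c,f([(40,36),(293,61),(272,271),(15,243),(507,84),(759,109),(744,318),(488,293)]),.102)[:,:2]
M=np.array([(.095,.325),(.095,.095),(-.095,.095),(-.095,.325),(.095,-.095),(.095,-.325),(-.095,-.325),(-.095,-.095)])
a,t,e=fitrect(L,M);print("stand yaw",np.degrees(a),t,np.round(e*1e3,1).tolist())
Rm=R.from_euler('z',a).as_matrix()[:2,:2]
D=atz(c,f([(342,88),(453,99)]),.1)[:,:2];print("deck rear in shelfmid frame",(D-t)@Rm)
T=atz(c,f([(72,60),(258,86),(240,216),(52,187)]),.162)[:,:2]
b,u,e=fitrect(T,np.array([(.055,.08),(.055,-.08),(-.055,-.08),(-.055,.08)]));print("tray",np.degrees(b),u,(u-t)@Rm,np.round(e*1e3,1).tolist())
H=atz(c,f([(406,14),(401,84)]),.131)[:,:2];print("handle",(H-t)@Rm)
l=atz(c,f([(327,268),(438,278)]),.118)[:,:2];print("lip top inner?",(l-t)@Rm)
E
```

```text
stand yaw -5.943735918889024 [0.53331936 0.00666524] [[-1.3, -0.4], [-1.0, 1.3], [0.9, 0.3], [2.0, -0.8], [-2.1, -0.9], [-0.9, 0.8], [1.4, 0.6], [0.9, -0.8]]
deck rear in shelfmid frame [[ 0.07449326  0.05033079]
 [ 0.07479832 -0.04922633]]
tray -8.28854809519789 [0.56112989 0.20866597] [0.00674348 0.20379462] [[0.3, 0.7], [0.6, 0.2], [-1.2, -1.1], [0.4, 0.2]]
handle [[ 0.14059649  0.00116552]
 [ 0.07831393 -0.00038905]]
lip top inner? [[-0.0871237   0.04752039]
 [-0.08598424 -0.04939523]]
```

```bash
cat >> h.py <<'E'
YAW=np.radians(-5.94);T0=np.array([.5333,.0067])
RS=R.from_euler('z',YAW)
def s2w(x,y,z): return RS.apply([x,y,z])+[*T0,0]
def w2s(p): return RS.inv().apply(np.array(p)-[*T0,0])
def go(x,y,z,ydeg,tilt=0):
    """target in stand-mid frame; ydeg: direction of tool y in stand frame (deg)"""
    s=telemetry.read_state();q=R.from_quat(s["eef_rot"]);a=np.radians(ydeg)
    ty=np.array([np.cos(a),np.sin(a),0]);tz=np.array([0,0,-1.]);tx=np.cross(ty,tz)
    G=RS*R.from_euler('y',tilt)*R.from_matrix(np.c_[tx,ty,tz])
    rv=(q.inv()*G).as_rotvec()/np.radians(5); d=q.inv().apply(s2w(x,y,z)-s["ee_pos"])/.04
    print("t",round(s["time"],2),"now",np.round(w2s(s["ee_pos"]),4),"F",np.round(s["ft_force"],1),"w",round(s["width"],4),"j",np.round(s["joint_positions"],2))
    print("row",np.round(np.r_[rv,d],2).tolist())
E
python3 -c "
from h import *
go(.088,.204,.2,90)
go(.088,.204,.2,-90)"
```

```text
t 0.1 now [-0.4425  0.5567  0.2438] F [ 0.4  0.  -0. ] w 0.0871 j [-1.35  0.33 -0.06  1.46  0.02  1.35 -0.09]
row [-0.01, 0.0, -1.6, -14.36, -6.88, 1.11]
t 0.1 now [-0.4425  0.5567  0.2438] F [ 0.4  0.  -0. ] w 0.0871 j [-1.35  0.33 -0.06  1.46  0.02  1.35 -0.09]
row [0.0, 0.02, 34.4, -14.36, -6.88, 1.11]
```

drive_tool(series=[0, 0, -1.6, -14.36, -6.88, 0, 1, 0, 0, -1.6, -14.36, -6.88, 0, 1, 0, 0, -1.6, -14.36, -6.88, 0, 1, 0, 0, -1.6, -14.36, -6.88, 0, 1, 0, 0, -1.6, -14.36, -6.88, 0, 1, 0, 0, -1.6, -14.36, -6.88, 0, 1, 0, 0, -1.6, -14.36, -6.88, 0, 1, 0, 0, -1.6, -14.36, -6.88, 0, 1, 0, 0, -1.6, -14.36, -6.88, 0, 1, 0, 0, -1.6, -14.36, -6.88, 0, 1])

```text
time: 0.93
ee_pos: [0.4728, 0.3398, 0.2444]
eef_rot: [0.052, 0.999, -0.0, -0.0]
ft_force: [0.6, 1.3, -0.3]
width: 0.087
grip_force: 0.0
```

```bash
python3 -c "
from h import *
go(.088,.204,.2,90)"
```

```text
t 0.93 now [-0.0947  0.325   0.2444] F [ 0.6  1.3 -0.3] w 0.087 j [-0.84  0.23  0.17  1.59 -0.04  1.32  0.8 ]
row [-0.0, -0.0, -0.0, -4.57, -3.02, 1.11]
```

drive_tool(series=[0, 0, 0, -4.57, -3.02, 0, 1, 0, 0, 0, -4.57, -3.02, 0, 1, 0, 0, 0, -4.57, -3.02, 0, 1, 0, 0, 0, -4.57, -3.02, 0, 1, 0, 0, 0, -4.57, -3.02, 0, 1, 0, 0, 0, -4.57, -3.02, 0, 1, 0, 0, 0, -4.57, -3.02, 0, 1, 0, 0, 0, -4.57, -3.02, 0.5, 1, 0, 0, 0, -4.57, -3.02, 1.2, 1, 0, 0, 0, -4.57, -3.02, 1.2, 1])

```text
time: 1.77
ee_pos: [0.6378, 0.2028, 0.1909]
eef_rot: [0.051, 0.999, -0.001, -0.004]
ft_force: [-0.5, 0.5, -0.9]
width: 0.0873
grip_force: 0.0
```

```bash
python3 -c "
from h import *
go(.088,.204,.137,90)
go(.047,.204,.137,90)"
```

```text
t 1.77 now [0.0837 0.2059 0.1909] F [-0.5  0.5 -0.9] w 0.0873 j [-0.57  0.47  0.27  1.41 -0.13  1.29  1.18]
row [-0.04, -0.09, 0.01, -0.12, -0.04, 1.35]
t 1.77 now [0.0837 0.2059 0.1909] F [-0.5  0.5 -0.9] w 0.0873 j [-0.57  0.47  0.27  1.41 -0.13  1.29  1.18]
row [-0.04, -0.09, 0.01, 0.91, -0.04, 1.35]
```

drive_tool(series=[0, 0, 0, -0.1, 0, 0.7, 1, 0, 0, 0, -0.1, 0, 1.25, 1, 0, 0, 0, -0.1, 0, 1.25, 1, 0, 0, 0, 0.1, 0, 1.25, 1, 0, 0, 0, 0.25, 0, 1.25, 1, 0, 0, 0, 0.4, 0, 1.25, 1, 0, 0, 0, 0.53, 0, 1.25, 1, 0, 0, 0, 0.66, 0, 1.25, 1, 0, 0, 0, 0.8, 0, 1.25, 1, 0, 0, 0, 0.8, 0, 1.25, 1])

```text
time: 2.6
ee_pos: [0.6087, 0.206, 0.1478]
eef_rot: [0.052, 0.999, 0.0, 0.001]
ft_force: [0.6, 0.4, -0.2]
width: 0.0871
grip_force: 0.5
```

Run:
```python
from h import *
go(.047,.204,.137,90)
im=camera("top")[:,:,::-1];cv2.imwrite("pics/t1.png",im)
cv2.imwrite("pics/c2.png",cv2.resize(im[180:310,205:365],None,fx=4.5,fy=4.5,interpolation=cv2.INTER_CUBIC))
```

```text
t 2.6 now [0.0544 0.206  0.1478] F [ 0.6  0.4 -0.2] w 0.0871 j [-0.59  0.44  0.26  1.54 -0.12  1.17  1.15]
row [0.01, 0.02, -0.0, 0.18, -0.05, 0.27]
```

View pics/c2.png

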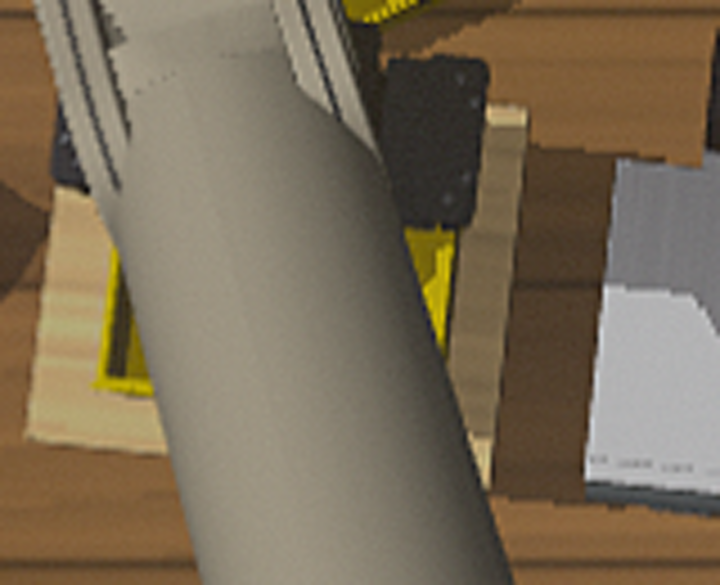

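Run:
```python
from h import *
c=get_calibration("top")
g=lambda L:[(205+(x+.5)/4.5-.5,180+(y+.5)/4.5-.5) for x,y in L]
for p in atz(c,g([(97,388),(120,250),(455,230),(440,350)]),.162): print(w2s(p).round(4))
```

```text
[-0.0683  0.2818  0.162 ]
[-0.0024  0.2788  0.162 ]
[0.0231 0.1225 0.162 ]
[-0.034   0.1235  0.162 ]
```

drive_tool(series=[0, 0, 0, 0.06, 0, 0, 1, 0, 0, 0, 0.13, 0, 0, 1, 0, 0, 0, 0.13, 0, 0, 1, 0, 0, 0, -0.3, 0, 0, 1, 0, 0, 0, -0.3, 0, 0, 1, 0, 0, 0, -0.3, 0, -1, 1, 0, 0, 0, -0.3, 0, -2, 1, 0, 0, 0, -0.3, 0, -2, 1])

```text
time: 3.32
ee_pos: [0.6231, 0.2051, 0.2341]
eef_rot: [0.052, 0.999, 0.002, 0.004]
ft_force: [1.1, 0.5, 0.7]
width: 0.087
grip_force: 0.0
```

Run:
```python
from h import *
go(-.018,.315,.225,0)
```

```text
t 3.32 now [0.0687 0.2066 0.2341] F [1.1 0.5 0.7] w 0.087 j [-0.59  0.4   0.27  1.41 -0.11  1.34  1.15]
row [0.11, 0.02, 17.99, 2.17, 2.71, 0.22]
```

drive_tool(series=[0, 0, 18, 2.17, 2.71, 0.1, 0.4, 0, 0, 18, 2.17, 2.71, 0.1, 0.4, 0, 0, 18, 2.17, 2.71, 0.1, 0.4, 0, 0, 18, 2.17, 2.71, 0.1, 0.4, 0, 0, 18, 2.17, 2.71, 0.1, 0.4, 0, 0, 18, 2.17, 2.71, 0.1, 0.4, 0, 0, 18, 2.17, 2.71, 0.1, 0.4, 0, 0, 18, 2.17, 2.71, 0.1, 0.4, 0, 0, 18, 2.17, 2.71, 0.1, 0.4, 0, 0, 18, 2.17, 2.71, 0.1, 0.4])

```text
time: 4.15
ee_pos: [0.5451, 0.3212, 0.2217]
eef_rot: [0.623, 0.782, -0.001, -0.0]
ft_force: [-0.0, 0.0, 0.8]
width: 0.0609
grip_force: 0.0
```

Run:
```python
from h import *
go(-.018,.315,.225,0)
```

```text
t 4.15 now [-0.0208  0.314   0.2217] F [-0.   0.   0.8] w 0.0609 j [-0.92  0.38  0.41  1.49 -0.15  1.31 -0.27]
row [-0.02, 0.01, 3.76, 0.0, 0.08, -0.08]
```

drive_tool(series=[0, 0, 3.76, 0, 0.05, 0, 0.4, 0, 0, 3.76, 0, 0.05, 0, 0.4, 0, 0, 3.76, 0, 0.05, 0, 0.4, 0, 0, 3.76, 0, 0.05, 0, 0.4, 0, 0, 3.76, 0, 0.05, 0, 0.4])

```text
time: 4.57
ee_pos: [0.5473, 0.3217, 0.2219]
eef_rot: [0.74, 0.673, -0.001, -0.0]
ft_force: [0.1, 0.1, -0.8]
width: 0.061
grip_force: 0.0
```

Run:
```python
from h import *
go(-.018,.315,.137,0)
im=camera("top")[:,:,::-1]
cv2.imwrite("pics/c3.png",cv2.resize(im[180:310,205:395],None,fx=4,fy=4,interpolation=cv2.INTER_CUBIC))
```

```text
t 4.57 now [-0.0187  0.3148  0.2219] F [ 0.1  0.1 -0.8] w 0.061 j [-0.95  0.39  0.46  1.49 -0.17  1.31 -0.57]
row [-0.01, 0.01, 0.1, 0.01, 0.02, 2.12]
```

View pics/c3.png

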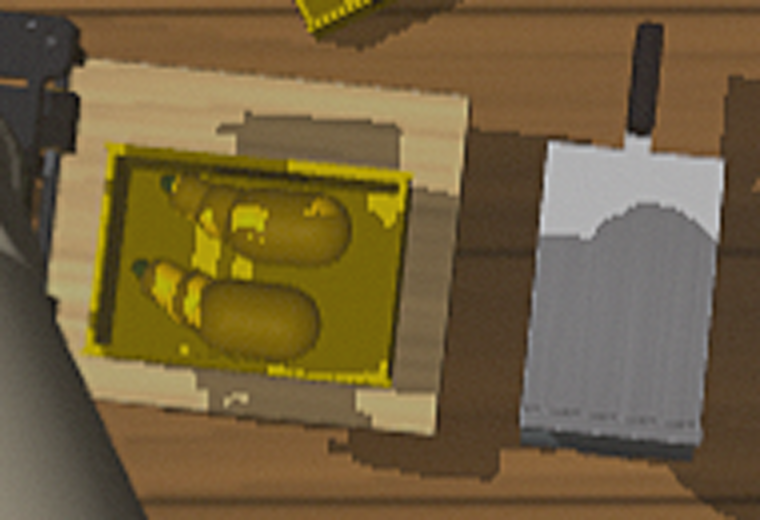

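Tray rim corners are now at crop (110,144),(411,175),(388,384),(86,354). The dashed line at the deck's front, (526,409)–(697,426), is the lip's inner top edge.

Run:
```python
from h import *
c=get_calibration("top")
g=lambda L:[(205+(x+.5)/4-.5,180+(y+.5)/4-.5) for x,y in L]
T=np.array([w2s(p)[:2] for p in atz(c,g([(110,144),(411,175),(388,384),(86,354)]),.162)])
b,u,e=fitrect(T,np.array([(.055,.08),(.055,-.08),(-.055,-.08),(-.055,.08)]));print(np.degrees(b),u,T,e.round(4))
for p in atz(c,g([(526,409),(697,426),(522,435),(700,447)]),.118): print("lip",w2s(p).round(4))
for p in atz(c,g([(650,22),(640,133)]),.131): print("handle",w2s(p).round(4))
```

```text
0.0668894978744746 [-0.01673752  0.20126116] [[ 0.03944303  0.28199842]
 [ 0.03910489  0.12069941]
 [-0.07242293  0.12099756]
 [-0.07307508  0.28134925]] [[ 0.0013  0.0007]
 [ 0.0007 -0.0006]
 [-0.0008 -0.0002]
 [-0.0012  0.0002]]
lip [-0.0761  0.0472  0.118 ]
lip [-0.0759 -0.0462  0.118 ]
lip [-0.0904  0.048   0.118 ]
lip [-0.0871 -0.0489  0.118 ]
handle [0.141  0.0011 0.131 ]
handle [0.0792 0.0007 0.131 ]
```

drive_tool(series=[0, 0, 0.1, 0, 0, 1, 0.4, 0, 0, 0.1, 0, 0, 2, 0.4, 0, 0, 0.1, 0, 0, 2.08, 0.4, 0, 0, 0.1, 0, 0, 2.08, 0.4, 0, 0, 0.1, -0.2, 0, 2.08, 0.4, 0, 0, 0.1, -0.35, 0, 2.08, 0.4, 0, 0, 0.1, -0.5, 0, 2.08, 0.4, 0, 0, 0.1, -0.65, 0, 2.08, 0.4, 0, 0, 0.1, -0.8, 0, 2.08, 0.4, 0, 0, 0.1, -0.95, 0, 2.08, 0.4])

```text
time: 5.45
ee_pos: [0.5446, 0.2846, 0.1409]
eef_rot: [0.743, 0.669, 0.002, -0.0]
ft_force: [0.9, 3.2, 3.5]
width: 0.0611
grip_force: 2.4
```

Run:
```python
from h import *
go(-.017,.094,.137,0)
```

```text
t 5.45 now [-0.0175  0.2776  0.1409] F [0.9 3.2 3.5] w 0.0611 j [-0.92  0.4   0.46  1.64 -0.19  1.14 -0.52]
row [0.02, -0.03, -0.02, -4.59, 0.02, 0.08]
```

drive_tool(series=[0, 0, 0, -0.15, 0, 0, 0.4, 0, 0, 0, -0.3, 0, 0, 0.4, 0, 0, 0, -0.45, 0, 0, 0.4, 0, 0, 0, -0.6, 0, 0, 0.4, 0, 0, 0, -0.75, 0, 0, 0.4, 0, 0, 0, -0.9, 0, 0, 0.4, 0, 0, 0, -1.05, 0, 0, 0.4, 0, 0, 0, -1.2, 0, 0, 0.4, 0, 0, 0, -1.35, 0, 0, 0.4, 0, 0, 0, -1.5, 0, 0, 0.4])

```text
time: 6.28
ee_pos: [0.5377, 0.2237, 0.1393]
eef_rot: [0.744, 0.669, -0.0, -0.0]
ft_force: [-0.1, 4.6, 2.7]
width: 0.061
grip_force: 2.4
```

drive_tool(series=[0, 0, 0, -0.15, 0, 0, 0.4, 0, 0, 0, -0.3, 0, 0, 0.4, 0, 0, 0, -0.45, 0, 0, 0.4, 0, 0, 0, -0.6, 0, 0, 0.4, 0, 0, 0, -0.75, 0, 0, 0.4, 0, 0, 0, -0.9, 0, 0, 0.4, 0, 0, 0, -1.05, 0, 0, 0.4, 0, 0, 0, -1.2, 0, 0, 0.4, 0, 0, 0, -1.3, 0, 0, 0.4, 0, 0, 0, -1.3, 0, 0, 0.4])

```text
time: 7.12
ee_pos: [0.5321, 0.1708, 0.1391]
eef_rot: [0.744, 0.668, -0.001, 0.0]
ft_force: [0.2, 0.1, 0.4]
width: 0.061
grip_force: 0.0
```

Run:
```python
from h import *
go(-.017,.094,.137,0)
im=camera("top")[:,:,::-1]
cv2.imwrite("pics/c4.png",cv2.resize(im[180:310,265:455],None,fx=4,fy=4,interpolation=cv2.INTER_CUBIC))
```

```text
t 7.12 now [-0.0182  0.1631  0.1391] F [0.2 0.1 0.4] w 0.061 j [-0.83  0.29  0.51  1.79 -0.16  1.1  -0.37]
row [-0.01, 0.01, -0.05, -1.73, 0.04, 0.05]
```

View pics/c4.png

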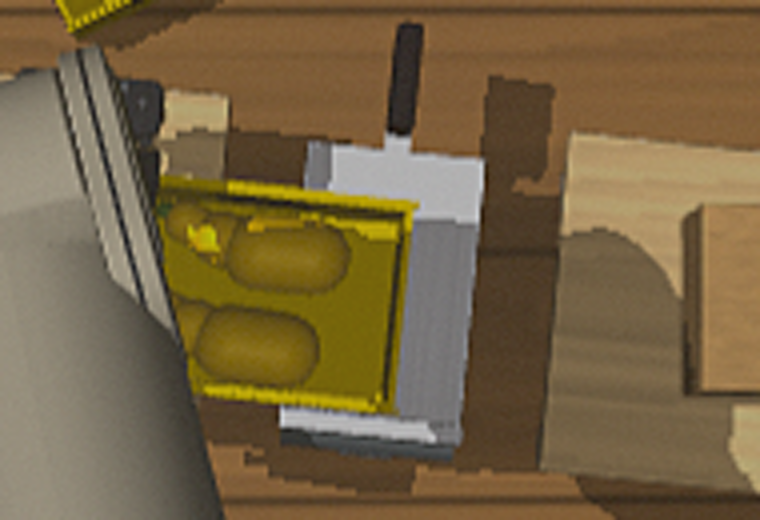

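The tray is across the gap, flat, with its right end at crop (417,201)–(394,410).

Run:
```python
from h import *
c=get_calibration("top")
g=lambda L:[(265+(x+.5)/4-.5,180+(y+.5)/4-.5) for x,y in L]
for p in atz(c,g([(417,201),(394,410),(200,392)]),.161): print(w2s(p).round(4))
for p in atz(c,g([(485,158),(308,140)]),.1): print("deck",w2s(p).round(4))
```

```text
[ 0.0387 -0.0105  0.161 ]
[-0.0728 -0.0091  0.161 ]
[-0.0738  0.0934  0.161 ]
deck [ 0.0752 -0.0492  0.1   ]
deck [0.0752 0.0501 0.1   ]
```

drive_tool(series=[0, 0, 0, -0.17, 0, 0, 0.4, 0, 0, 0, -0.34, 0, 0, 0.4, 0, 0, 0, -0.51, 0, 0, 0.4, 0, 0, 0, -0.68, 0, 0, 0.4, 0, 0, 0, -0.85, 0, 0, 0.4, 0, 0, 0, -1.02, 0, 0, 0.4, 0, 0, 0, -1.19, 0, 0, 0.4, 0, 0, 0, -1.36, 0, 0, 0.4, 0, 0, 0, -1.53, 0, 0, 0.4, 0, 0, 0, -1.67, 0, 0, 0.4])

```text
time: 8.0
ee_pos: [0.5251, 0.1052, 0.1394]
eef_rot: [0.744, 0.668, 0.0, 0.0]
ft_force: [0.0, 1.9, -1.0]
width: 0.061
grip_force: 1.2
```

drive_tool(series=[0, 0, 0, 0, 0, 0, 0.4, 0, 0, 0, 0, 0, 0, 0.4])

```text
time: 8.17
ee_pos: [0.5253, 0.1054, 0.1394]
eef_rot: [0.744, 0.668, -0.0, 0.0]
ft_force: [-0.1, 0.9, -0.9]
width: 0.0611
grip_force: 0.0
```

Run:
```python
from h import *
go(-.017,.094,.137,0)
im=camera("top")[:,:,::-1]
cv2.imwrite("pics/c5.png",cv2.resize(im[180:310,265:455],None,fx=4,fy=4,interpolation=cv2.INTER_CUBIC))
```

```text
t 8.17 now [-0.0182  0.0974  0.1394] F [-0.1  0.9 -0.9] w 0.0611 j [-0.76  0.24  0.54  1.85 -0.14  1.09 -0.27]
row [0.0, 0.0, -0.04, -0.08, 0.03, 0.06]
```

View pics/c5.png

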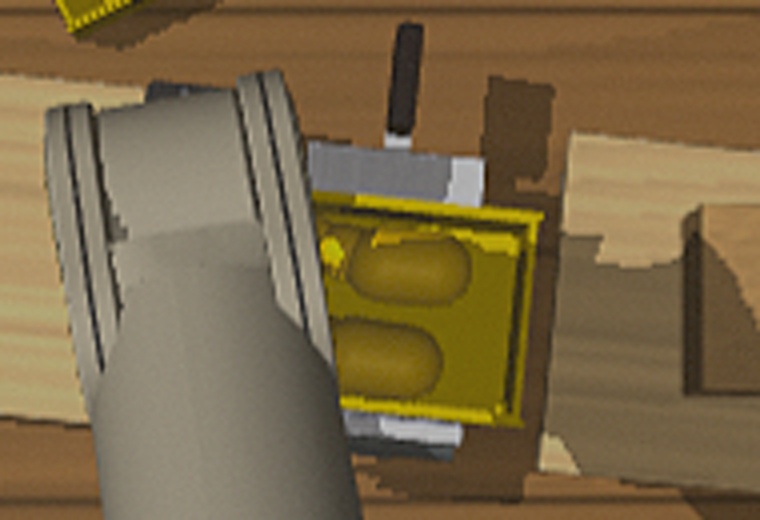

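The right end is now at crop (544,211)–(521,425), so it needs only a little more. I'll measure it.

Run:
```python
from h import *
c=get_calibration("top")
g=lambda L:[(265+(x+.5)/4-.5,180+(y+.5)/4-.5) for x,y in L]
for p in atz(c,g([(544,211),(521,425),(360,408)]),.16): print(w2s(p).round(4))
```

```text
[ 0.0405 -0.0783  0.16  ]
[-0.0739 -0.0765  0.16  ]
[-0.0735  0.0088  0.16  ]
```

drive_tool(series=[0, 0, 0, -0.04, 0, 0, 0.4, 0, 0, 0, -0.07, 0, 0, 0.4, 0, 0, 0, -0.07, 0, 0, 0.4, 0, 0, 0, -0.07, 0, 0, 0.4, 0, 0, 0, 0.3, 0, 0, 0.4, 0, 0, 0, 0.5, 0, 0, 0.4, 0, 0, 0, 0.5, 0, -1, 0.4, 0, 0, 0, 0.5, 0, -2, 0.4, 0, 0, 0, 0.5, 0, -2.2, 0.4])

```text
time: 8.97
ee_pos: [0.5296, 0.1277, 0.2332]
eef_rot: [0.743, 0.669, 0.004, 0.001]
ft_force: [0.9, -1.1, 0.5]
width: 0.0607
grip_force: 0.0
```

Run:
```python
from h import *
go(.068,.0005,.225,90)
```

```text
t 8.97 now [-0.0162  0.12    0.2332] F [ 0.9 -1.1  0.5] w 0.0607 j [-0.81  0.16  0.55  1.72 -0.09  1.27 -0.35]
row [0.09, 0.03, -18.02, -2.98, 2.11, 0.21]
```

drive_tool(series=[0, 0, -18, -2.98, 2.11, 0, 1, 0, 0, -18, -2.98, 2.11, 0, 1, 0, 0, -18, -2.98, 2.11, 0, 1, 0, 0, -18, -2.98, 2.11, 0, 1, 0, 0, -18, -2.98, 2.11, 0, 1, 0, 0, -18, -2.98, 2.11, 0, 1, 0, 0, -18, -2.98, 2.11, 0, 1, 0, 0, -18, -2.98, 2.11, 0, 1, 0, 0, -18, -2.98, 2.11, 0, 1, 0, 0, -18, -2.98, 2.11, 0, 1])

```text
time: 9.8
ee_pos: [0.599, -0.0002, 0.2271]
eef_rot: [0.239, 0.971, 0.0, -0.0]
ft_force: [0.1, 0.6, -0.1]
width: 0.0873
grip_force: 0.0
```

Run:
```python
from h import *
go(.068,.0005,.14,90)
```

```text
t 9.8 now [ 6.600e-02 -1.000e-04  2.271e-01] F [ 0.1  0.6 -0.1] w 0.0873 j [-0.46  0.3   0.47  1.58 -0.14  1.3   1.12]
row [0.0, -0.0, -4.35, -0.04, 0.03, 2.18]
```

drive_tool(series=[0, 0, -4.35, -0.04, 0, 0, 1, 0, 0, -4.35, -0.04, 0, 0, 1, 0, 0, -4.35, -0.04, 0, 0, 1, 0, 0, -4.35, -0.04, 0, 0, 1, 0, 0, -4.35, -0.04, 0, 0.9, 1, 0, 0, -4.35, -0.04, 0, 1.8, 1, 0, 0, -4.35, -0.04, 0, 2.1, 1, 0, 0, -4.35, -0.04, 0, 2.1, 1])

```text
time: 10.47
ee_pos: [0.5981, -0.0015, 0.1401]
eef_rot: [0.057, 0.998, -0.001, -0.003]
ft_force: [-0.3, -0.4, -0.3]
width: 0.0873
grip_force: 0.0
```

Run:
```python
from h import *
go(.048,.0005,.14,90)
```

```text
t 10.47 now [ 0.0653 -0.0015  0.1401] F [-0.3 -0.4 -0.3] w 0.0873 j [-0.4   0.37  0.4   1.68 -0.16  1.13  1.5 ]
row [-0.02, -0.07, -0.11, 0.43, 0.05, 0.01]
```

drive_tool(series=[0, 0, -0.1, 0.1, 0, 0, 1, 0, 0, -0.1, 0.2, 0, 0, 1, 0, 0, -0.1, 0.28, 0, 0, 1, 0, 0, -0.1, 0.36, 0, 0, 1, 0, 0, -0.1, 0.42, 0, 0, 1, 0, 0, -0.1, 0.46, 0, 0, 1, 0, 0, -0.1, 0.48, 0, 0, 1])

```text
time: 11.05
ee_pos: [0.5813, 0.0, 0.144]
eef_rot: [0.051, 0.999, 0.0, 0.001]
ft_force: [3.7, 0.1, 0.5]
width: 0.0871
grip_force: 1.4
```

Run:
```python
from h import *
go(.045,.0005,.14,90)
```

```text
t 11.05 now [ 0.0485 -0.0017  0.144 ] F [3.7 0.1 0.5] w 0.0871 j [-0.41  0.32  0.4   1.73 -0.14  1.12  1.5 ]
row [0.01, 0.02, 0.01, 0.09, 0.05, 0.1]
```

drive_tool(series=[0, 0, 0, 0.03, 0, 0, 1, 0, 0, 0, 0.06, 0, 0, 1, 0, 0, 0, 0.08, 0, 0, 1])

```text
time: 11.3
ee_pos: [0.5786, 0.0002, 0.144]
eef_rot: [0.051, 0.999, 0.0, 0.001]
ft_force: [5.2, -0.8, 3.3]
width: 0.0867
grip_force: 2.5
```

drive_tool(series=[0, 0, 0, 0.03, 0, 0, 1, 0, 0, 0, 0.05, 0, 0, 1])

```text
time: 11.47
ee_pos: [0.5779, 0.0, 0.1444]
eef_rot: [0.052, 0.999, 0.0, 0.003]
ft_force: [13.2, -1.7, 1.9]
width: 0.087
grip_force: 6.8
```

The force rose to 13 N, so the tray is against the lip. Next I back off and go above the handle.

drive_tool(series=[0, 0, 0, -0.25, 0, 0, 1, 0, 0, 0, -0.5, 0, 0, 1, 0, 0, 0, -0.5, 0, -0.8, 1, 0, 0, 0, -1.0, 0, -1.6, 1, 0, 0, 0, -1.65, 0.05, -1.6, 1, 0, 0, 0, -1.65, 0.05, -1.6, 1, 0, 0, 0, -1.65, 0.05, -1.6, 1])

```text
time: 12.05
ee_pos: [0.6414, -0.0044, 0.2064]
eef_rot: [0.051, 0.999, -0.0, -0.001]
ft_force: [-0.2, -0.6, -0.0]
width: 0.0869
grip_force: 0.0
```

Run:
```python
from h import *
go(.111,.0008,.123,90)
im=camera("top")[:,:,::-1]
cv2.imwrite("pics/c6.png",cv2.resize(im[180:310,265:455],None,fx=4,fy=4,interpolation=cv2.INTER_CUBIC))
cv2.imwrite("pics/s6.png",camera("scene")[:,:,::-1])
```

```text
t 12.05 now [1.087e-01 1.000e-04 2.064e-01] F [-0.2 -0.6 -0. ] w 0.0869 j [-0.38  0.41  0.42  1.48 -0.17  1.29  1.52]
row [-0.01, -0.03, 0.01, -0.06, 0.02, 2.08]
```

View pics/c6.png

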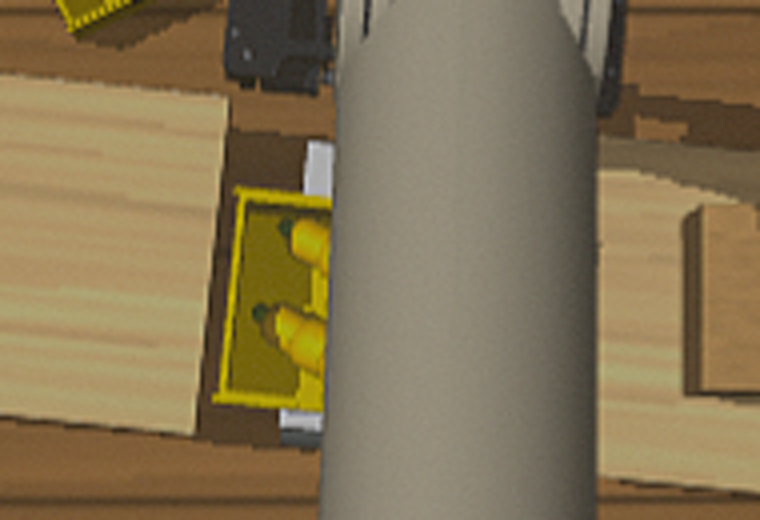

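The left end's rim corners are at crop (237,188) and (214,402).

Run:
```python
from h import *
c=get_calibration("top")
g=lambda L:[(265+(x+.5)/4-.5,180+(y+.5)/4-.5) for x,y in L]
for p in atz(c,g([(237,188),(214,402)]),.16): print(w2s(p).round(4))
```

```text
[0.036  0.0852 0.16  ]
[-0.0782  0.0855  0.16  ]
```

Run:
```python
from h import *
go(-.02,.2,.23,0)
```

```text
t 12.15 now [ 1.077e-01 -1.000e-04  2.063e-01] F [-0.7  0.  -0.4] w 0.0871 j [-0.38  0.4   0.42  1.49 -0.17  1.29  1.52]
row [-0.03, -0.02, 18.01, 3.19, 5.0, -0.59]
```

drive_tool(series=[0, 0, 18, 0, 1, -0.6, 0.4, 0, 0, 18, 1, 3, -0.6, 0.4, 0, 0, 18, 3.19, 5, -0.6, 0.4, 0, 0, 18, 3.19, 5, -0.6, 0.4, 0, 0, 18, 3.19, 5, -0.6, 0.4, 0, 0, 18, 3.19, 5, -0.6, 0.4, 0, 0, 18, 3.19, 5, -0.6, 0.4, 0, 0, 18, 3.19, 5, -0.6, 0.4, 0, 0, 18, 3.19, 5, -0.6, 0.4, 0, 0, 18, 3.19, 5, -0.6, 0.4])

```text
time: 12.98
ee_pos: [0.5337, 0.2077, 0.231]
eef_rot: [0.61, 0.792, -0.0, -0.001]
ft_force: [-0.2, -0.6, -0.5]
width: 0.0609
grip_force: 0.0
```

drive_tool(series=[0, 0, 3.6, 0, 0, 0, 0.4, 0, 0, 3.6, 0, 0, 0, 0.4, 0, 0, 3.6, 0, 0, 0, 0.4, 0, 0, 3.6, 0, 0, 0, 0.4])

```text
time: 13.32
ee_pos: [0.5341, 0.2073, 0.2309]
eef_rot: [0.726, 0.688, -0.001, -0.0]
ft_force: [0.5, 0.2, 0.1]
width: 0.0611
grip_force: 0.0
```

Run:
```python
from h import *
go(-.02,.12,.137,0)
im=camera("top")[:,:,::-1];cv2.imwrite("pics/t7.png",im)
h=cv2.cvtColor(im,cv2.COLOR_BGR2HSV)
m=((h[...,0]>20)&(h[...,0]<36)&(h[...,1]>170)&(h[...,2]>45)).astype(np.uint8);m[:,:285]=0;m[:205]=0;m[310:]=0
n,l,s,_=cv2.connectedComponentsWithStats(m);k=1+np.argmax(s[1:,4]);print(s[k])
cn=max(cv2.findContours((l==k).astype(np.uint8),0,cv2.CHAIN_APPROX_NONE)[0],key=cv2.contourArea)
r_=cv2.minAreaRect(cn);c=get_calibration("top");b=cv2.boxPoints(r_);print(b)
for p in atz(c,b,.16): print(w2s(p).round(4))
cv2.imwrite("pics/c7.png",cv2.resize(im[180:310,265:455],None,fx=4,fy=4,interpolation=cv2.INTER_CUBIC))
```

```text
t 13.32 now [-0.02    0.1996  0.2309] F [0.5 0.2 0.1] w 0.0611 j [-0.89  0.24  0.52  1.65 -0.12  1.29 -0.4 ]
row [-0.02, 0.0, 0.58, -1.99, -0.1, 2.35]
[ 318  227   83   62 3913]
[[317.8515  280.48514]
 [323.31683 225.8317 ]
 [401.3366  233.6337 ]
 [395.87128 288.28714]]
[-0.079  0.086  0.16 ]
[0.0376 0.0866 0.16  ]
[ 0.0379 -0.08    0.16  ]
[-0.0787 -0.079   0.16  ]
```

View pics/c7.png

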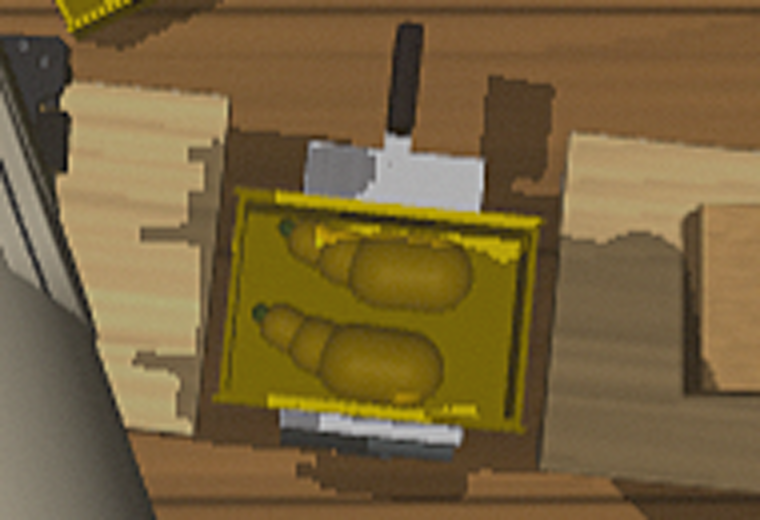

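Rim corners are at (237,190),(543,217),(521,430),(215,402). The tray is square and seated on the lip, but sits about 3 mm toward +y, so I'll nudge it from the left end.

drive_tool(series=[0, 0, 0.58, -1, -0.05, 0.8, 0.4, 0, 0, 0.58, -1.95, -0.1, 1.6, 0.4, 0, 0, 0.58, -1.95, -0.1, 2.3, 0.4, 0, 0, 0.58, -1.95, -0.1, 2.3, 0.4, 0, 0, 0.58, -2.15, -0.1, 2.3, 0.4, 0, 0, 0.58, -2.3, -0.1, 2.3, 0.4, 0, 0, 0.58, -2.45, -0.1, 2.3, 0.4, 0, 0, 0.58, -2.5, -0.1, 2.3, 0.4, 0, 0, 0.58, -2.5, -0.1, 2.3, 0.4, 0, 0, 0.58, -2.5, -0.1, 2.3, 0.4])

```text
time: 14.2
ee_pos: [0.5265, 0.1085, 0.14]
eef_rot: [0.742, 0.671, 0.001, 0.0]
ft_force: [-0.5, 1.0, -0.2]
width: 0.0606
grip_force: 0.0
```

```bash
cat >> h.py <<'E'
def traytop():
    im=camera("top")[:,:,::-1]
    h=cv2.cvtColor(im,cv2.COLOR_BGR2HSV)
    m=((h[...,0]>20)&(h[...,0]<36)&(h[...,1]>170)&(h[...,2]>45)).astype(np.uint8);m[:,:285]=0;m[:205]=0;m[310:]=0
    n,l,s,_=cv2.connectedComponentsWithStats(m);k=1+np.argmax(s[1:,4])
    cn=max(cv2.findContours((l==k).astype(np.uint8),0,cv2.CHAIN_APPROX_NONE)[0],key=cv2.contourArea)
    c=get_calibration("top");b=cv2.boxPoints(cv2.minAreaRect(cn))
    for p in atz(c,b,.16): print(w2s(p).round(4))
E
python3 - <<'E'
from h import *
go(-.02,.0945,.137,0)
traytop()
E
```

```text
t 14.2 now [-0.0173  0.1005  0.14  ] F [-0.5  1.  -0.2] w 0.0606 j [-0.79  0.24  0.57  1.85 -0.15  1.09 -0.26]
row [0.01, -0.01, 0.04, -0.15, -0.07, 0.08]
[-0.0808  0.0459  0.16  ]
[0.0352 0.0485 0.16  ]
[ 0.0382 -0.0776  0.16  ]
[-0.0779 -0.0791  0.16  ]
```

drive_tool(series=[0, 0, 0, -0.05, 0, 0, 0.4, 0, 0, 0, -0.1, 0, 0, 0.4, 0, 0, 0, -0.15, 0, 0, 0.4, 0, 0, 0, -0.17, 0, 0, 0.4, 0, 0, 0, -0.17, 0, 0, 0.4])

```text
time: 14.67
ee_pos: [0.5254, 0.1014, 0.1393]
eef_rot: [0.742, 0.671, 0.0, -0.0]
ft_force: [-0.2, 0.8, 0.2]
width: 0.0611
grip_force: 0.9
```

Run:
```python
from h import *
go(-.02,.0945,.137,0)
traytop()
```

```text
t 14.67 now [-0.0177  0.0934  0.1393] F [-0.2  0.8  0.2] w 0.0611 j [-0.78  0.24  0.57  1.86 -0.15  1.09 -0.25]
row [-0.0, -0.0, 0.03, 0.03, -0.06, 0.06]
[-0.0804  0.0351  0.16  ]
[0.0361 0.0378 0.16  ]
[ 0.0391 -0.0795  0.16  ]
[-0.0775 -0.0812  0.16  ]
```

drive_tool(series=[0, 0, 0, -0.02, 0, 0, 0.4, 0, 0, 0, -0.03, 0, 0, 0.4, 0, 0, 0, -0.03, 0, 0, 0.4, 0, 0, 0, 0.2, 0, 0, 0.4, 0, 0, 0, 0.6, 0, 0, 0.4, 0, 0, 0, 0.6, 0, -1, 0.4, 0, 0, 0, 1, 0, -2, 0.4, 0, 0, 0, 2, 0, -2.3, 0.4, 0, 0, 0, 2.7, 0, -2.3, 0.4, 0, 0, 0, 2.7, 0, -2.3, 0.4])

```text
time: 15.55
ee_pos: [0.5358, 0.2165, 0.232]
eef_rot: [0.739, 0.673, 0.001, -0.001]
ft_force: [-0.6, 1.3, 0.1]
width: 0.0613
grip_force: 0.0
```

Run:
```python
from h import *
traytop()
go(.111,.0008,.225,90)
```

```text
[-0.0784  0.0821  0.16  ]
[0.0378 0.0828 0.16  ]
[ 0.0384 -0.0822  0.16  ]
[-0.0779 -0.0813  0.16  ]
t 15.6 now [-0.0189  0.2053  0.2312] F [-0.  -0.6  0.1] w 0.0607 j [-0.9   0.25  0.53  1.64 -0.13  1.29 -0.45]
row [0.0, -0.0, -17.91, -5.14, 3.2, 0.15]
```

The tray is centred to within 0.5 mm and square. Next is the handle.

drive_tool(series=[0, 0, -17.9, -5.14, 3.2, 0, 0.4, 0, 0, -17.9, -5.14, 3.2, 0, 0.4, 0, 0, -17.9, -5.14, 3.2, 0, 0.4, 0, 0, -17.9, -5.14, 3.2, 0, 0.4, 0, 0, -17.9, -5.14, 3.2, 0, 0.4, 0, 0, -17.9, -5.14, 3.2, 0, 0.4, 0, 0, -17.9, -5.14, 3.2, 0, 0.4, 0, 0, -17.9, -5.14, 3.2, 0, 0.4, 0, 0, -17.9, -5.14, 3.2, 0, 0.4, 0, 0, -17.9, -5.14, 3.2, 0, 0.4])

```text
time: 16.43
ee_pos: [0.6427, -0.0103, 0.2307]
eef_rot: [0.239, 0.971, -0.001, -0.0]
ft_force: [0.4, 0.0, -0.4]
width: 0.0608
grip_force: 0.0
```

drive_tool(series=[0, 0, -3.8, 0, 0, 0, 0.4, 0, 0, -3.8, 0, 0, 0, 0.4, 0, 0, -3.8, 0, 0, 0, 0.4, 0, 0, -3.8, 0, 0, 0, 0.4])

```text
time: 16.77
ee_pos: [0.6426, -0.0097, 0.231]
eef_rot: [0.077, 0.997, -0.0, -0.0]
ft_force: [-0.3, 0.0, -0.1]
width: 0.0611
grip_force: 0.0
```

Run:
```python
from h import *
go(.114,.0008,.119,90)
```

```text
t 16.77 now [ 0.1105 -0.005   0.231 ] F [-0.3  0.  -0.1] w 0.0611 j [-0.36  0.39  0.4   1.45 -0.15  1.33  1.47]
row [-0.01, -0.01, -0.57, -0.08, 0.15, 2.8]
```

drive_tool(series=[0, 0, -0.57, -0.08, 0.15, 0.5, 0.4, 0, 0, -0.57, -0.08, 0.15, 1.2, 0.4, 0, 0, -0.57, -0.08, 0.15, 1.9, 0.4, 0, 0, -0.57, -0.08, 0.15, 2.5, 0.4, 0, 0, -0.57, -0.08, 0.15, 2.8, 0.4, 0, 0, -0.57, -0.08, 0.15, 2.8, 0.4, 0, 0, -0.57, -0.08, 0.15, 2.8, 0.4])

```text
time: 17.35
ee_pos: [0.6471, -0.0036, 0.1197]
eef_rot: [0.054, 0.999, -0.0, -0.0]
ft_force: [-0.1, -0.1, 1.0]
width: 0.0608
grip_force: 0.0
```

Run:
```python
from h import *
go(.114,.0008,.119,90)
```

```text
t 17.35 now [0.1142 0.0015 0.1197] F [-0.1 -0.1  1. ] w 0.0608 j [-0.34  0.49  0.37  1.56 -0.19  1.13  1.53]
row [-0.01, -0.0, -0.05, 0.01, -0.02, 0.02]
```

drive_tool(series=[0, 0, 0, 0, 0, 0, -0.3, 0, 0, 0, 0, 0, 0, -0.9, 0, 0, 0, 0, 0, 0, -1, 0, 0, 0, 0, 0, 0, -1, 0, 0, 0, 0, 0, 0, -1, 0, 0, 0, 0, 0, 0, -1], grip_force=30)

```text
time: 17.85
ee_pos: [0.6471, -0.0033, 0.1196]
eef_rot: [0.053, 0.999, 0.0, 0.0]
ft_force: [-0.1, -0.0, -0.4]
width: 0.0291
grip_force: 0.0
```

Run:
```python
from h import *
s=telemetry.read_state();p=w2s(s["ee_pos"]);print(p.round(4),s["width"])
g=p-[0,0,.003]; h=np.array([-.0875,p[1],.084])   # hinge: deck_top -1.5mm
v=g-h; rr=np.hypot(v[0],v[2]);a0=np.arctan2(v[2],v[0]);print(rr,np.degrees(a0))
for d in (4,8,12,16,20,21,22):
    a=a0+np.radians(d); q=h+[rr*np.cos(a),0,rr*np.sin(a)]
    # tool tilted with deck: rotate TCP about hinge
    dx,dz=rr*(np.cos(a)-np.cos(a0)),rr*(np.sin(a)-np.sin(a0))
    print(d,"vertical tool dx,dz(units) tool x",round(-dx/.04,3),"tool z",round(-dz/.04,3))
```

```text
[0.1143 0.0018 0.1196] 0.02914726648473688
0.204377753796101 9.186891929484993
4 vertical tool dx,dz(units) tool x 0.069 tool z -0.35
8 vertical tool dx,dz(units) tool x 0.163 tool z -0.694
12 vertical tool dx,dz(units) tool x 0.28 tool z -1.031
16 vertical tool dx,dz(units) tool x 0.42 tool z -1.359
20 vertical tool dx,dz(units) tool x 0.583 tool z -1.676
21 vertical tool dx,dz(units) tool x 0.627 tool z -1.753
22 vertical tool dx,dz(units) tool x 0.673 tool z -1.83
```

drive_tool(series=[0, 0, 0, 0, 0, 0, -1, 0, 0, 0, 0, 0, 0, -1, 0, 0, 0, 0, 0, 0, -1, 0, 0, 0, 0, 0, 0, -1])

```text
time: 18.18
ee_pos: [0.6469, -0.0048, 0.1194]
eef_rot: [0.054, 0.999, -0.001, -0.0]
ft_force: [-0.9, -5.7, 0.1]
width: 0.0139
grip_force: 30.0
```

Run:
```python
from h import *
go(.1143,.0018,.1196,90)
```

```text
t 18.18 now [0.1142 0.0003 0.1194] F [-0.9 -5.7  0.1] w 0.0139 j [-0.34  0.49  0.37  1.56 -0.19  1.13  1.53]
row [-0.02, -0.0, -0.04, -0.0, 0.04, -0.01]
```

drive_tool(series=[0, 0, 0, 0.02, -0.04, -0.14, -1, 0, 0, 0, 0.05, -0.04, -0.28, -1, 0, 0, 0, 0.08, -0.04, -0.42, -1, 0, 0, 0, 0.12, -0.04, -0.56, -1, 0, 0, 0, 0.163, -0.04, -0.694, -1, 0, 0, 0, 0.21, -0.04, -0.83, -1, 0, 0, 0, 0.26, -0.04, -0.97, -1, 0, 0, 0, 0.31, -0.04, -1.1, -1, 0, 0, 0, 0.365, -0.04, -1.23, -1, 0, 0, 0, 0.42, -0.04, -1.359, -1])

```text
time: 19.02
ee_pos: [0.6304, -0.0032, 0.1728]
eef_rot: [0.053, 0.999, -0.0, 0.0]
ft_force: [4.4, -2.9, -9.8]
width: 0.0138
grip_force: 30.0
```

```bash
cat >> h.py <<'E'
def deckang():
    s=telemetry.read_state();p=w2s(s["ee_pos"])-[0,0,.003]
    v=p-[-.0875,0,.084];print("pos",p.round(4),"r",np.hypot(v[0],v[2]).round(4),"deck",np.degrees(np.arctan2(v[2],v[0]))-9.13,"F",s["ft_force"].round(1),s["torque"].round(2),s["width"])
    for d in (20,20.5):
        a=np.radians(9.15+d);q=np.array([-.0875+.2044*np.cos(a),0,.084+.2044*np.sin(a)]);print(d,"tool x",(p[0]-q[0])/.04,"z",(p[2]-q[2])/.04)
E
python3 -c "
from h import *
deckang()"
```

```text
pos [0.0976 0.0002 0.1698] r 0.204 deck 15.739126308421254 F [ 4.4 -2.9 -9.8] [-0.44 -1.5   0.03] 0.013842015801648158
20 tool x 0.1652155982043449 z -0.34384371342313647
20.5 tool x 0.18710647954433834 z -0.38269376910217145
```

drive_tool(series=[0, 0, 0, 0.04, 0, -0.09, -1, 0, 0, 0, 0.08, 0, -0.17, -1, 0, 0, 0, 0.12, 0, -0.25, -1, 0, 0, 0, 0.163, 0, -0.33, -1, 0, 0, 0, 0.163, 0, -0.33, -1, 0, 0, 0, 0.163, 0, -0.33, -1])

```text
time: 19.52
ee_pos: [0.6236, -0.0025, 0.1865]
eef_rot: [0.053, 0.999, -0.0, -0.0]
ft_force: [1.6, -1.7, -4.7]
width: 0.0138
grip_force: 30.0
```

```bash
python3 -c "
from h import *
deckang()
cv2.imwrite('pics/s8.png',camera('scene')[:,:,::-1])"
```

```text
pos [0.0907 0.0002 0.1835] r 0.2041 deck 20.05277867264263 F [ 1.6 -1.7 -4.7] [-0.45 -0.55 -0.04] 0.013821057388592708
20 tool x -0.0073680179428246145 z -0.0007665103848683574
20.5 tool x 0.014522863397168836 z -0.03961656606390335
```

drive_tool(series=[0, 0, 0, 0, 0, 0, -0.7, 0, 0, 0, 0, 0, 0, -0.5, 0, 0, 0, 0, 0, 0, -0.3, 0, 0, 0, 0, 0, 0, 0, 0, 0, 0, 0, 0, 0, 0])

```text
time: 19.98
ee_pos: [0.6238, -0.0021, 0.1872]
eef_rot: [0.053, 0.999, 0.0, 0.0]
ft_force: [0.3, -0.3, -0.1]
width: 0.0329
grip_force: 0.0
```

drive_tool(series=[0, 0, 0, 0, 0, -0.5, 0, 0, 0, 0, 0, 0, -1, 0, 0, 0, 0, 0, 0, -1.8, 0, 0, 0, 0, 0, 0, -2.6, 0, 0, 0, 0, 0, 5, -3, 0, 0, 0, 0, 0, 6, -3, 0, 0, 0, 0, 0, 7, -3, 0, 0, 0, 0, 0, 7, -3, 0, 0, 0, 0, 0, 7, -3, 0])

```text
time: 20.73
ee_pos: [0.6455, 0.2065, 0.3039]
eef_rot: [0.053, 0.999, 0.0, 0.0]
ft_force: [0.0, 0.0, -0.5]
width: 0.0433
grip_force: 0.0
```

Run:
```python
from h import *
go(0,.3,.3,90)
im=camera("scene")[:,:,::-1].copy();c=get_calibration("scene")
# overlay predicted deck top edges + tray rim for 20 deg
t=np.radians(-20);Ry=R.from_euler('y',t)
def D(L): return [s2w(*(Ry.apply([x+.086,y,z+.016])+[-.0872,0.0005,.084])) for x,y,z in L]
A=3;x0,y0=200,140
big=cv2.resize(im[y0:y0+190,x0:x0+260],None,fx=A,fy=A,interpolation=cv2.INTER_CUBIC)
for L,col in(([(-.076,-.05,0),(.076,-.05,0),(.076,.05,0)],(255,0,0)),([(-.076,-.08,.06),(.034,-.08,.06),(.034,.08,.06),(-.076,.08,.06),(-.076,-.08,.06),(-.076,-.08,0),(.034,-.08,0),(.034,-.08,.06)],(0,0,255)),([(.082,-.007,.031),(.142,-.007,.031),(.142,-.007,-.011)],(0,255,0))):
    p=((proj(c,D(L))-[x0,y0]+.5)*A).astype(np.int32); cv2.polylines(big,[p],False,col,1)
cv2.imwrite("pics/s9.png",big)
```

```text
t 20.73 now [0.0909 0.2103 0.3039] F [ 0.   0.  -0.5] w 0.0433 j [-0.59  0.44  0.32  1.22 -0.13  1.5   1.17]
row [0.01, 0.0, -0.03, 2.28, 2.24, 0.1]
```

View pics/s9.png

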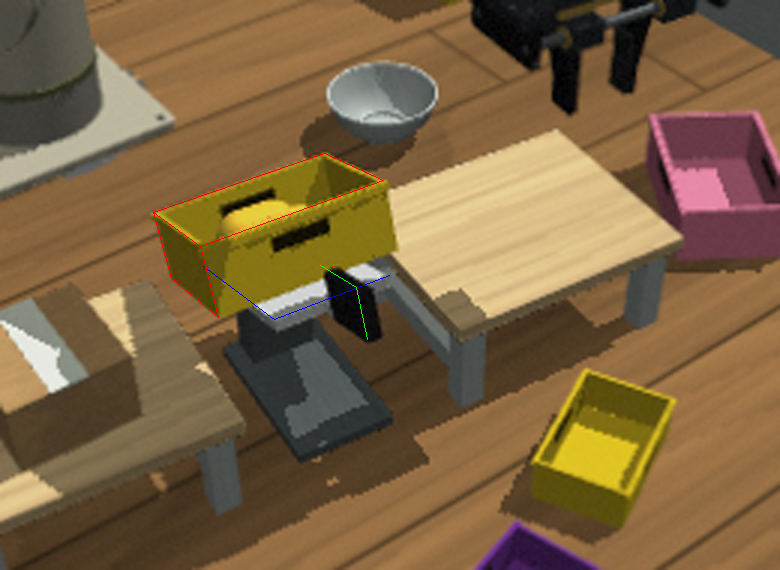

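The tray, deck and handle match the 20° overlay closely: rim corners at (153,212),(325,153),(386,180),(200,246). The tray is seated with the squash inside, the arm is clear and the bystanders are untouched.

```bash
python3 -c "
from bench import r
print(r.close_job())"
```

```text
the job is handed in; nothing more can be done
None
```

I pushed the tray onto the deck, seated it square against the front lip and centred it to within about 0.5 mm. I then raised the deck to about 20° (20.05° computed from the gripper position) and left it standing with the squash inside and the arm clear. The job was handed in at about 21 s, but no verdict came back.

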